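Clear the bread scraps off the packing board

TASK

Clear the two hard bread scraps (the round heel and the rusk chunk) off the packing board and from under its shelf into the green waste caddy, then shut the caddy's lid completely. Leave the piping nozzle on the board and the shaker and jar on the shelf standing where they are.

Things in the scene. Friction and masses are not known exactly. Their poses are not given: they have to be found in the camera images.
- station: fixed packing station: wooden board 170 (x) x 260 (y) x 20 mm with a 10 mm steel shelf over its rear. Origin: centre of the board's underside, on the table; +x to the rear, z up. Shelf: x = +10 to +85 mm, full width, underside 185 mm above the origin (165 mm above the board), carried only by a rear panel (x = 77 to 83 mm) and two rear posts: open in front and at the sides
- caddy: fixed green open-topped waste caddy, 140 mm (x) x 180 mm (y) x 100 mm high, walls and floor 4 mm. Origin: centre of its underside; z up, +x is the side with the lid hinge
- lid (a joint): green lid of the caddy, 6 mm thick, about 140 x 180 mm, hinged along the top of the caddy's +x wall; 0 = shut flat on the rim, grows as it opens, 1.57 = upright; moderately stiff hinge, it stays where it is left
- lid_hinge (a point): middle of the lid's hinge axis, at the top of the caddy's +x wall; the axis runs along the caddy's y
- lid_handle (a point): grip point of the black knob on the lid's outer side, near the middle of the free edge; moves with the lid
- heel: round bread heel, brown dome, 45 mm diameter, 36 mm high, lying on its flat cut face; hard and dry, about 30 g. Origin: centre of the flat face; z up at the start
- heel_center (a point): middle of the bread heel, 16 mm above its flat face
- rusk: blocky rusk chunk, pale with brown crust, 50 mm (x) x 36 mm (y) x 33 mm high; hard and dry, about 35 g. Origin: centre of its underside; z up at the start
- rusk_center (a point): middle of the rusk chunk, 16 mm above its underside
- nozzle: steel piping nozzle, cone 33 mm diameter x 44 mm high, standing on its wide end on the board under the shelf; stays. Origin: centre of its underside
- shaker: shaker with cream body and dark cap, 58 mm diameter x 101 mm high, standing on the station's shelf; stays. Origin: centre of its underside
- jar: empty glass jar, 54 mm diameter x 93 mm high, standing on the station's shelf; stays. Origin: centre of its underside

How it is judged:
On the way:
1. both scraps lie in the caddy (x of heel_center in the frame of caddy between -0.066 and 0.066 m and y of heel_center in the frame of caddy between -0.086 and 0.086 m and z of each of heel_center, rusk_center in the frame of caddy below 0.085 m and x of rusk_center in the frame of caddy between -0.066 and 0.066 m and y of rusk_center in the frame of caddy between -0.086 and 0.086 m), for 0.2 s.
At the end, for the whole second after the job is handed in: Both scraps rest inside the caddy (middles within its walls and below 85 mm), the lid is shut (within 0.06 rad), and nozzle, shaker and jar stand within 20 mm of where they stood (all of step 1 and value of joint lid below 0.06 rad and linear speed of each of heel, rusk below 0.03 m/s and distance of each of nozzle, shaker, jar from where it was at the start of the episode below 0.02 m); the robot touches nothing.
It fails at once if the nozzle is shifted more than 20 mm or tipped (distance of nozzle from where it was at the start of the episode above 0.02 m or angle between nozzle's own z axis and vertical above 0.5 rad).
It fails at once if the shaker or jar on the shelf is shifted more than 20 mm or tipped (distance of any of shaker, jar from where it was at the start of the episode above 0.02 m or angle between any of shaker, jar's own z axis and vertical above 0.5 rad).
It also fails if it takes over 72 s, if anything falls off the work surface, if the arm or the gripper's body presses on something with over 40 N, if the wrist force passes 120 N, or if a joint passes its speed limit or range.

ROBOT

A 6-joint arm with a two-finger parallel gripper is mounted at the origin on a cart in front of the work surface, level with it; the furniture and walls round the work are solid. World frame = base frame: x ahead of the robot, y to its left, z up, the work surface at z = 0. Lengths are in m, angles in rad, forces in N, time in s.
With the tool pointing down it reaches from about 0.425 to 0.95 m from the base axis. Payload 3.5 kg.
Tool frame: the origin (TCP) lies on the centre line of the jaws, within the pads' length; the fingertips stand 19 mm ahead of it and the grasp point (between the pads) is the TCP; z points along the fingers, y is the line along which they close (so a half turn about z gives the same grasp; the last joint's range is limited). The gripper opens to 85 mm and grips with 20 to 120 N. Pads are 22 mm wide; open, the fingers measure 114 mm over their backs; the gripper's body (76 mm by 85 mm) begins 54 mm behind the grasp point. The pads swing forward as they close: fully open they stand 13 mm farther back than shut.
Start: joints at [-1.447, 0.286, 1.577, -0, 1.279, -0.15], TCP at [0.183, -0.65, 0.224] pointing down, gripper open.
Joint ranges: [-2.77, 2.77], [-0.9, 2.22], [0.21, 2.48], [-1.53, 4.67], [0.24, 2.81], [-2.84, 2.84]. Speed limits (rad/s): [2.79, 2.79, 3.14, 3.14, 3.14, 3.14].

INTERFACE

Orientations are given as a unit quaternion [x, y, z, w].
In Python, from plant import ctrl, imaging gives the robot as it stands. The module is installed in compiled form; this text tells all that it offers.
- The arm moves only by the shell command python3 -m handwheel 'ROWS' [OPENING] [FORCE]. ROWS is JSON, one flat list of numbers, 6 for each row, row after row: the shift along the world's x, y, z in units of 150 mm (1.0 is 150 mm), then the turn, a rotation vector about the world's x, y, z in units of 90 degrees (1.0 is 90 degrees). In form: [tx, ty, tz, rx, ry, rz, tx, ty, tz, rx, ry, rz, ...]. A call has 1 to 5 rows; each row shifts and turns the commanded pose from where the row before left it; what a row does not reach is not made up. A row lasts 1/12 s, in which the tool goes at most 41.7 mm and 7.16 degrees, less where a joint would pass 70% of its speed; a pose out of reach is approached as far as the arm can. A call with a number of a shift or a turn outside -1 to 1 is refused whole. A call with a gripper value outside its range is refused whole. OPENING is the opening, from 0 (shut) to 1 (fully open), set as the call begins (- or left out, the last holds). The fingers move at their own pace and stop on an object; FORCE is the grip in N (left out, the last holds). Time passes only in rows, so rows that do not move let the fingers close. It gives the time, the measured TCP pose, the force, the opening and the grip force at its end, in the units of the state.
- ctrl.get_state(): the state, without advancing time (a new reading comes with each control period).
- imaging.read_camera(name): name is "side" or "top" or "wrist"; returns (picture, depth): 384x512x3 uint8, blue, green, red; 384x512 float32, m along the optical axis (not along the pixel's ray), 0 where there is no reading.
- imaging.get_calibration(name): a dict with "fovy" (degrees; the focal length in pixels is half the picture's height over the tangent of half this angle, whatever the lens; pixels are square), "cx", "cy" (the principal point, pixels), "R" (3x3) and "t" (3): a world point X has camera coordinates R X + t. Camera axes: x right, y down, z forward; pixel columns grow to the right and rows downward; lengths in m; the calibration is good to about 2 mm. The wrist camera is an equidistant fisheye: a pixel r from the principal point sees the ray r / f radians off the axis. A picture is of the moment at which its call begins: read the wrist's pose just before it. get_calibration takes no time and is no camera call; for the wrist camera it gives the pose at the moment of the call.
- ctrl.sign_off(): hands the job in; it is judged then, once.
The state is a dict: "time": time; "qpos": joint angles; "dq": joint speeds; "joint_efforts": joint torques, N m; "eef_pos": TCP position; "tcp_rot": TCP orientation; "contact_force": force on the tool from outside, world axes, zero at the start; "wrist_torque": the same for the moment, N m; "opening": opening from 0.0 (shut) to 1.0 (fully open); "finger_force": force on a finger pad.
Only numpy, scipy, OpenCV 4.12 (cv2) and the standard library are available. Lean on these libraries where they do the work, as an engineer would, in place of code of your own. Each camera call takes 0.05 s, during which the arm holds its last target. There are 200 camera calls.

## Working session

There is one attempt and no reset: what is moved stays moved. The work goes in short steps, Python scripts to look and compute and a shell command to move; the robot and the scene stay as the last step left them, time stands still between calls to the robot, and variables do not carry over. Pictures are saved under pics/ and viewed, at most 10 in all, crops included, and the job is handed in when it is done.

```bash
mkdir -p pics
cat > h.py <<'E'
import numpy as np, cv2
from plant import ctrl, imaging
def cloud(name):
    c=imaging.get_calibration(name); im,d=imaging.read_camera(name)
    f=192/np.tan(np.radians(c['fovy'])/2); v,u=np.mgrid[:384,:512]
    x=(u-c['cx'])/f; y=(v-c['cy'])/f
    P=np.stack([x*d,y*d,d],-1); R=np.array(c['R']); t=np.array(c['t'])
    W=(P-t)@R; W[d==0]=np.nan
    return im,d,W
E
python3 - <<'E'
from h import *
for n in('top','side'):
    im,d,W=cloud(n); np.savez(f'{n}.npz',im=im,d=d,W=W)
    cv2.imwrite(f'pics/{n}0.png',im)
    c=imaging.get_calibration(n); print(n,c['fovy'],np.round(-np.array(c['R']).T@np.array(c['t']),3))
s=ctrl.get_state();print(s['time'],s['eef_pos'],s['tcp_rot'])
E
```

```text
top 47.99511957160586 [ 0.478 -0.05   1.027]
side 49.37674596777442 [0.23  0.639 0.569]
0.1 [ 0.18247117 -0.64922114  0.22232345] [ 9.90643539e-01  1.36470378e-01  2.38906888e-05 -1.10189067e-03]
```

View pics/top0.png

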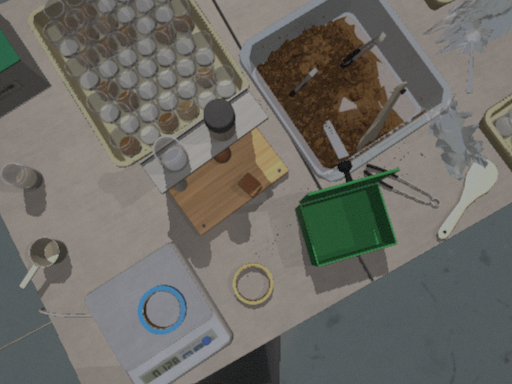

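View pics/side0.png

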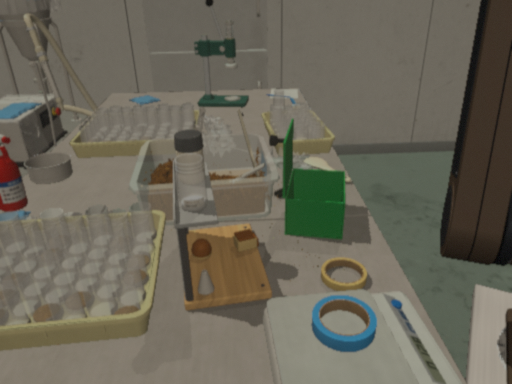

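Top view: the board is centred near (228,180), with the rusk at (250,185) and the heel at (222,154) by the shelf edge. The caddy is at (346,225) with the lid upright and its knob at (345,170). Side view: heel at (202,247), nozzle at (205,280), rusk at (245,240). Next I'll measure these.

Run:
```python
import numpy as np,cv2
T=np.load('top.npz');S=np.load('side.npz')
for n,D,pts in(('top',T,[(250,185),(222,154),(228,205),(200,180),(150,172),(260,108),(165,185),(265,125),(222,110),(172,152),(345,170),(315,190),(390,176),(300,218),(393,243),(318,265),(360,255),(203,230),(287,172),(345,225),(345,205)]),('side',S,[(202,247),(205,280),(204,265),(245,240),(230,280),(185,265),(190,140),(190,215),(175,225),(275,140),(290,150),(315,215)])):
    for u,v in pts: print(n,u,v,np.round(D['W'][v,u],3),D['im'][v,u])
a=cv2.resize(T['im'][80:280,130:400],None,fx=2.9,fy=2.9,interpolation=2);cv2.imwrite('pics/t1.png',a)
b=cv2.resize(S['im'][110:320,160:360],None,fx=2.8,fy=2.8,interpolation=2);cv2.imwrite('pics/s1.png',b)
# caddy green mask
hsv=cv2.cvtColor(T['im'],cv2.COLOR_BGR2HSV)
m=cv2.inRange(hsv,(45,100,30),(80,255,255))>0; m[:,:280]=0
W=T['W']; z=W[...,2]
for lo,hi in((.0,.02),(.085,.115),(.13,.3)):
    q=W[m&(z>lo)&(z<hi)][:,:2]
    if len(q)>20:
        r=cv2.minAreaRect((q*1000).astype(np.float32)); print('green',lo,len(q),r,cv2.boxPoints(r).round(0).tolist())
```

```text
top 250 185 [ 0.619 -0.047  0.056] [34 55 85]
top 222 154 [0.69  0.019 0.052] [38 57 87]
top 228 205 [0.576 0.004 0.019] [ 73  99 124]
top 200 180 [0.633 0.071 0.021] [ 72 101 130]
top 150 172 [0.62  0.149 0.192] [134 137 140]
top 260 108 [ 0.755 -0.064  0.196] [145 147 150]
top 165 185 [0.595 0.118 0.195] [139 141 144]
top 265 125 [ 0.778 -0.08  -0.003] [130 135 143]
top 222 110 [0.715 0.004 0.297] [71 71 72]
top 172 152 [0.66  0.106 0.2  ] [130 127 126]
top 345 170 [ 0.629 -0.228  0.219] [14 11 12]
top 315 190 [ 0.62  -0.204 -0.003] [111 121 119]
top 390 176 [ 0.659 -0.387 -0.003] [75 78 81]
top 300 218 [ 0.548 -0.164  0.038] [38 54 36]
top 393 243 [ 0.495 -0.362  0.084] [54 96 43]
top 318 265 [ 0.445 -0.196  0.1  ] [ 57 103  44]
top 360 255 [ 0.467 -0.312 -0.001] [69 74 75]
top 203 230 [0.516 0.06  0.019] [ 80 108 133]
top 287 172 [ 0.658 -0.134  0.02 ] [ 68  85 101]
top 345 225 [ 0.537 -0.276 -0.   ] [50 86 40]
top 345 205 [ 0.585 -0.276 -0.   ] [44 75 33]
side 202 247 [0.686 0.037 0.052] [27 56 92]
side 205 280 [0.619 0.125 0.051] [ 95 107 115]
side 204 265 [0.669 0.058 0.025] [
[... 285 characters left out ...]

side 275 140 [ 0.632 -0.218  0.218] [32 35 37]
side 290 150 [ 0.609 -0.256  0.183] [31 57 35]
side 315 215 [ 0.509 -0.178  0.062] [35 78 29]
green 0.0 3668 ((557.0089111328125, -284.8666687011719), (164.06797790527344, 238.65972900390625), 17.11572265625) [[443.0, -195.0], [514.0, -423.0], [671.0, -375.0], [600.0, -147.0]]
green 0.085 679 ((534.0519409179688, -260.9985656738281), (138.9592742919922, 179.6206512451172), 16.947378158569336) [[441.0, -195.0], [494.0, -367.0], [627.0, -327.0], [574.0, -155.0]]
green 0.13 626 ((604.5332641601562, -238.19467163085938), (9.838004112243652, 177.67837524414062), 17.018402099609375) [[574.0, -155.0], [626.0, -325.0], [635.0, -322.0], [583.0, -152.0]]
```

View pics/t1.png

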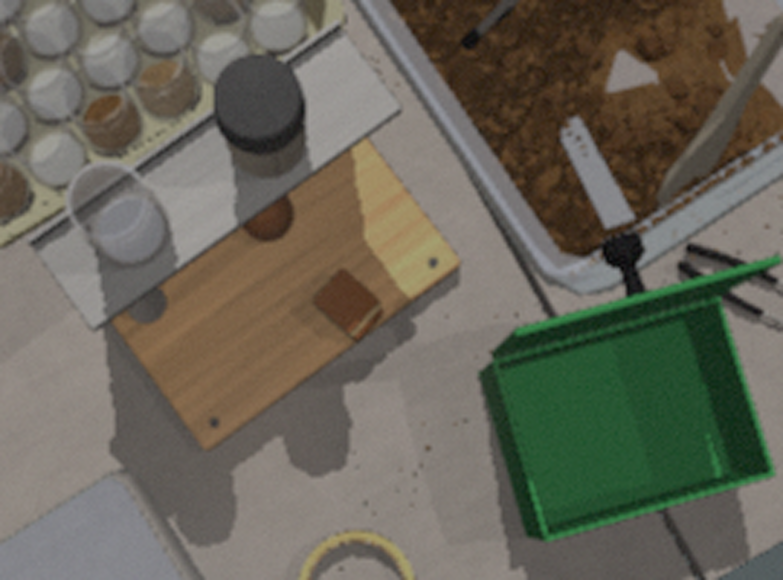

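View pics/s1.png

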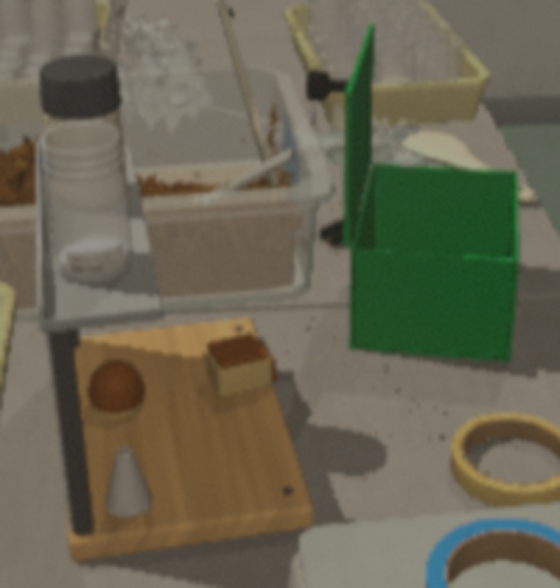

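Close-ups: the heel sits under the shelf edge, the nozzle is left of it under the shelf near the board's left end, and the rusk is in the open at the front. The lid is about upright, with the knob behind it. Next, station-frame numbers.

Run:
```python
import numpy as np,cv2
T=np.load('top.npz');S=np.load('side.npz')
W=T['W'];z=W[...,2];hsv=cv2.cvtColor(T['im'],cv2.COLOR_BGR2HSV)
v,u=np.mgrid[:384,:512]; reg=(u>135)&(u<292)&(v>85)&(v<245)
def rect(m,W,l):
    q=(W[m][:,:2]*1000).astype(np.float32); r=cv2.minAreaRect(q); print(l,len(q),r,cv2.boxPoints(r).round().tolist())
sh=reg&(z>.187)&(z<.203); k=cv2.morphologyEx(sh.astype(np.uint8),cv2.MORPH_OPEN,np.ones((3,3))); n,L,st,c=cv2.connectedComponentsWithStats(k); rect(L==1+np.argmax(st[1:,4]),W,'shelf')
b=reg&(z>.013)&(z<.027)&(hsv[...,1]>80); rect(cv2.erode(b.astype(np.uint8),np.ones((2,2)))>0,W,'board')
rt=reg&(z>.046)&(z<.058)&(abs(u-250)<14)&(abs(v-185)<14); rect(rt,W,'rusk top')
WS=S['W']; zs=WS[...,2]
for l,(a,bb,c,d) in dict(heel=(190,216,234,262),nozzle=(193,218,265,298),rusk=(230,262,225,255)).items():
    m=np.zeros(zs.shape,bool); m[c:d,a:bb]=1; m&=(zs>.026)&(zs<.075)&(WS[...,0]>.4); P=WS[m]; print(l,len(P),P.min(0).round(3),P.max(0).round(3),np.median(P,0).round(3))
    if l!='rusk':
        # circle fit on slices
        for lo,hi in((.028,.036),(.036,.044),(.044,.052)):
            q=P[(P[:,2]>lo)&(P[:,2]<hi)]
            if len(q)<6: continue
            A=np.c_[2*q[:,:2],np.ones(len(q))]; s=np.linalg.lstsq(A,(q[:,:2]**2).sum(1),rcond=None)[0]; print('  circ',lo,len(q),s[:2].round(4),np.sqrt(s[2]+s[:2]@s[:2]).round(4),q.mean(0).round(3))
    else:
        q=P[P[:,2]>.048]; print(cv2.minAreaRect((q[:,:2]*1000).astype(np.float32)))
P=WS[(zs>.19)&(zs<.25)&(WS[...,0]>.57)&(WS[...,0]<.67)&(WS[...,1]<-.17)]; 
k=T['im'].max(2)<40; q=W[k&(z>.1)&(u>325)&(u<365)&(v>155)&(v<185)]; print('knob',len(q),q.mean(0).round(3),q.min(0).round(3),q.max(0).round(3))
g=cv2.inRange(cv2.cvtColor(S['im'],cv2.COLOR_BGR2HSV),(45,100,20),(80,255,255))>0
q=WS[g&(zs>.115)]; c=np.array([.534,-.261]); ex=np.array([.957,.289]); lx=(q[:,:2]-c)@ex; print('lid slope x vs z',np.polyfit(q[:,2],lx,1),q[:,2].max())
```

```text
shelf 3273 ((685.3242797851562, 42.436607360839844), (73.46910858154297, 260.359619140625), 37.704559326171875) [[577.0, 123.0], [736.0, -83.0], [794.0, -38.0], [635.0, 168.0]]
board 5026 ((695.4142456054688, 50.407958984375), (285.3709411621094, 254.8983917236328), 37.90757369995117) [[505.0, 63.0], [661.0, -138.0], [886.0, 38.0], [730.0, 239.0]]
rusk top 282 ((622.283935546875, -46.20695877075195), (42.61485290527344, 36.43596267700195), 48.529075622558594) [[595.0, -50.0], [622.0, -74.0], [650.0, -42.0], [623.0, -18.0]]
heel 321 [0.677 0.007 0.026] [0.717 0.046 0.06 ] [0.691 0.033 0.046]
  circ 0.028 50 [0.6988 0.0231] 0.0211 [0.69  0.037 0.033]
  circ 0.036 79 [0.6987 0.023 ] 0.0204 [0.689 0.034 0.04 ]
  circ 0.044 83 [0.6985 0.0233] 0.0173 [0.692 0.032 0.048]
nozzle 266 [0.609 0.109 0.026] [0.636 0.136 0.067] [0.62  0.125 0.043]
  circ 0.028 65 [0.6242 0.1192] 0.0132 [0.619 0.126 0.032]
  circ 0.036 52 [0.6244 0.1186] 0.0116 [0.62  0.126 0.04 ]
  circ 0.044 48 [0.6243 0.119 ] 0.0094 [0.62  0.124 0.048]
rusk 424 [ 0.596 -0.115  0.026] [ 0.662 -0.016  0.058] [ 0.62  -0.036  0.048]
((624.5252075195312, -44.58269500732422), (47.08340835571289, 39.125213623046875), 44.51332092285156)
knob 167 [ 0.631 -0.229  0.218] [ 0.609 -0.24   0.209] [ 0.646 -0.215  0.225]
lid slope x vs z [0.14755154 0.04789833] 0.29550272179960346
```

```bash
python3 -m handwheel '[0.147,0.201,0.12,0,0,0,0.147,0.201,0.12,0,0,0,0.147,0.201,0.12,0,0,0,0.147,0.201,0.12,0,0,0,0.147,0.201,0.12,0,0,0]' 0.8 40
python3 -m handwheel '[0.147,0.201,0.12,0,0,0,0.147,0.201,0,0,0,0,0.147,0.201,0,0,0,0,0.147,0.201,0,0,0,0,0.147,0.201,0,0,0,0]'
```

```text
time: 0.52
eef_pos: [0.2933, -0.4973, 0.3137]
tcp_rot: [0.991, 0.136, -0.0, -0.001]
contact_force: [-1.0, 0.2, 0.4]
opening: 0.797
finger_force: 0.0
time: 0.93
eef_pos: [0.4036, -0.3465, 0.3313]
tcp_rot: [0.991, 0.136, -0.0, -0.0]
contact_force: [-0.2, -0.5, 1.5]
opening: 0.798
finger_force: 0.0
```

```bash
python3 -m handwheel '[0.146,0.2,0,0,0,0,0.146,0.2,0,0,0,0,0.146,0.2,0,0,0,0,0.146,0.2,0,0,0,0,0.146,0.2,0,0,0,0]'
python3 -m handwheel '[0.146,0.2,0,0,0,0.067,0.146,0.2,0,0,0,0.067,0.146,0.2,0,0,0,0.067,0.146,0.2,0,0,0,0.067,0.146,0.2,0,0,0,0.067]'
python3 -m handwheel '[0,0,-0.25,0,0,0,0,0,-0.25,0,0,0,0,0,-0.25,0,0,0,0,0,-0.25,0,0,0,0,0,-0.25,0,0,0]'
```

```text
time: 1.35
eef_pos: [0.5131, -0.1965, 0.3312]
tcp_rot: [0.991, 0.136, -0.0, -0.0]
contact_force: [0.3, -0.2, -0.6]
opening: 0.797
finger_force: 0.0
time: 1.77
eef_pos: [0.6226, -0.0465, 0.331]
tcp_rot: [0.92, 0.392, -0.0, -0.0]
contact_force: [0.4, -0.5, 0.4]
opening: 0.801
finger_force: 0.0
time: 2.18
eef_pos: [0.6215, -0.0479, 0.1419]
tcp_rot: [0.921, 0.39, -0.0, -0.0]
contact_force: [0.9, -0.2, 1.1]
opening: 0.803
finger_force: 0.0
```

```bash
python3 -m handwheel '[0,0,-0.2,0,0,0,0,0,-0.2,0,0,0,0,0,-0.16,0,0,0,0,0,-0.1,0,0,0,0,0,0,0,0,0]'
python3 -m handwheel '[0,0,0,0,0,0,0,0,0,0,0,0,0,0,0,0,0,0,0,0,0,0,0,0,0,0,0,0,0,0]' 0 40
python3 -m handwheel '[0,0,0,0,0,0,0,0,0.1,0,0,0,0,0,0.2,0,0,0,0,0,0.25,0,0,0,0,0,0.25,0,0,0]'
```

```text
time: 2.6
eef_pos: [0.6181, -0.0475, 0.0397]
tcp_rot: [0.921, 0.389, -0.004, -0.003]
contact_force: [-0.1, -0.3, -0.6]
opening: 0.801
finger_force: 0.0
time: 3.02
eef_pos: [0.623, -0.0485, 0.0467]
tcp_rot: [0.921, 0.389, 0.001, 0.001]
contact_force: [-0.9, -0.2, -0.0]
opening: 0.086
finger_force: 0.0
time: 3.43
eef_pos: [0.6211, -0.0481, 0.1656]
tcp_rot: [0.921, 0.389, -0.001, -0.001]
contact_force: [0.4, 0.4, 0.4]
opening: 0.001
finger_force: 0.0
```

Run:
```python
from h import *
for n in('side','top'):
    im,d,W=cloud(n); np.savez(f'{n}2.npz',im=im,d=d,W=W)
    if n=='side':a=cv2.resize(im[110:320,160:360],None,fx=2.4,fy=2.4)
    else: b=cv2.resize(im[90:300,130:260],None,fx=2.4,fy=2.4)
w,_=imaging.read_camera('wrist')
cv2.imwrite('pics/m2.png',np.hstack([a,b]))
```

```text
(no output)
```

View pics/m2.png

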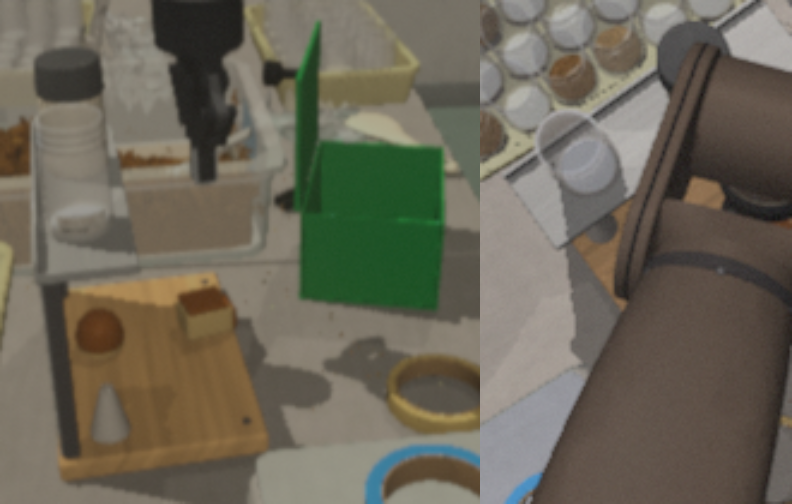

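Side view: the gripper is empty and the rusk is still on the board, at crop (205,315). I'll re-measure the rusk and the fingertips.

Run:
```python
from h import *
for n in('side','side2'):
    S=np.load(n+'.npz');W=S['W'];z=W[...,2]
    m=(z>.03)&(z<.056)&(abs(W[...,0]-.62)<.06)&(abs(W[...,1]+.045)<.06); P=W[m]
    q=P[P[:,2]>.047]; print(n,len(q),cv2.minAreaRect((q[:,:2]*1000).astype(np.float32)), P.min(0).round(3),P.max(0).round(3))
m=(z>.1)&(z<.22)&(abs(W[...,0]-.62)<.08)&(abs(W[...,1]+.04)<.08)
for lo in np.arange(.1,.2,.01):
    q=W[m&(z>lo)&(z<lo+.01)]; 
    if len(q): print(lo.round(2),len(q),q.min(0).round(3),q.max(0).round(3),q.mean(0).round(3))
s=ctrl.get_state();print(s['eef_pos'],s['opening'],s['finger_force'],s['qpos'],s['contact_force'])
```

```text
side 160 ((624.2633666992188, -43.783870697021484), (47.33634948730469, 38.618526458740234), 40.41373825073242) [ 0.596 -0.072  0.03 ] [0.679 0.013 0.056]
side2 175 ((625.2739868164062, -44.16263961791992), (47.54118728637695, 37.77525329589844), 50.347137451171875) [ 0.597 -0.069  0.03 ] [0.68  0.013 0.056]
0.17 16 [ 0.612 -0.052  0.175] [ 0.627 -0.036  0.18 ] [ 0.62  -0.043  0.178]
0.18 39 [ 0.609 -0.051  0.181] [ 0.634 -0.033  0.19 ] [ 0.619 -0.04   0.186]
0.19 125 [ 0.608 -0.053  0.19 ] [0.698 0.039 0.2  ] [ 0.652 -0.008  0.197]
[ 0.6249671  -0.04898897  0.17080974] 0.0018418566029057746 0.0 [-2.39888270e-01  2.23078283e-01  1.75275188e+00  9.98621087e-06
  1.15547738e+00  5.30760504e-01] [ 0.60173876  0.56659295 -0.7341125 ]
```

Run:
```python
from h import *
c=imaging.get_calibration('side');R=np.array(c['R']);t=np.array(c['t']);f=192/np.tan(np.radians(c['fovy'])/2)
for p in([.622,-.047,.152],[.622,-.047,.175],[.622,-.047,.053]):
    q=R@np.array(p)+t; print(p,(q[:2]/q[2]*f+[c['cx'],c['cy']]).round(1))
S=np.load('side2.npz')
for v in range(160,196,3): print(v,[(int(S['im'][v,u].mean()),S['W'][v,u].round(3).tolist()) for u in (241,245,249)])
for i in range(4):
    imaging.read_camera('top'); s=ctrl.get_state(); print(s['time'],s['eef_pos'].round(4) if hasattr(s['eef_pos'],'round') else s['eef_pos'])
```

```text
[0.622, -0.047, 0.152] [245.2 195.4]
[0.622, -0.047, 0.175] [244.9 185.8]
[0.622, -0.047, 0.053] [246.7 234.4]
160 [(36, [0.619, -0.03, 0.241]), (35, [0.596, -0.005, 0.255]), (34, [0.586, -0.003, 0.257])]
163 [(37, [0.62, -0.032, 0.234]), (37, [0.595, -0.004, 0.249]), (35, [0.59, -0.011, 0.247])]
166 [(36, [0.619, -0.03, 0.228]), (33, [0.599, -0.01, 0.24]), (34, [0.6, -0.029, 0.232])]
169 [(37, [0.615, -0.022, 0.225]), (36, [0.605, -0.02, 0.228]), (38, [0.599, -0.025, 0.227])]
172 [(72, [0.624, -0.036, 0.211]), (36, [0.616, -0.039, 0.212]), (62, [0.608, -0.042, 0.212])]
175 [(85, [0.624, -0.036, 0.204]), (37, [0.616, -0.039, 0.205]), (63, [0.608, -0.041, 0.205])]
178 [(85, [0.624, -0.036, 0.198]), (38, [0.615, -0.037, 0.199]), (60, [0.61, -0.044, 0.197])]
181 [(86, [0.624, -0.035, 0.191]), (39, [0.615, -0.035, 0.193]), (58, [0.608, -0.04, 0.192])]
184 [(87, [0.625, -0.036, 0.183]), (38, [0.615, -0.036, 0.185]), (65, [0.61, -0.043, 0.184])]
187 [(105, [0.701, -0.165, 0.101]), (97, [0.693, -0.171, 0.1]), (106, [0.684, -0.177, 0.1])]
190 [(102, [0.701, -0.165, 0.093]), (99, [0.694, -0.172, 0.091]), (101, [0.684, -0.176, 0.091])]
193 [(98, [0.701, -0.164, 0.085]), (98, [0.695, -0.173, 0.082]), (100, [0.685, -0.177, 0.082])]
3.6333 [ 0.6231 -0.0486  0.1675]
3.6833 [ 0.6219 -0.0483  0.1653]
3.7333 [ 0.6211 -0.0481  0.1639]
3.7833 [ 0.6208 -0.048   0.1631]
```

```bash
cat >> h.py <<'E'
def tipz():
    im,d,W=cloud('side'); p=np.array(ctrl.get_state()['eef_pos'])
    m=(np.linalg.norm(W[...,:2]-p[:2],axis=-1)<.035)&(W[...,2]>.1)&(im.max(2)<110)
    q=W[m]; print('tip zmin',np.sort(q[:,2])[:8].round(3),'eef',p.round(4)); return q
E
python3 - <<'E'
from h import *
tipz(); tipz()
E
```

```text
tip zmin [0.174 0.174 0.174 0.175 0.176 0.176 0.176 0.176] eef [ 0.6208 -0.0481  0.1629]
tip zmin [0.173 0.173 0.174 0.175 0.175 0.175 0.175 0.176] eef [ 0.6209 -0.0481  0.163 ]
```

```bash
python3 -m handwheel '[0,0,0,0,0,0,0,0,-0.15,0,0,0,0,0,-0.2,0,0,0,0,0,-0.2,0,0,0,0,0,-0.2,0,0,0]' 0.8 40
python3 -m handwheel '[0,0,-0.12,0,0,0,0,0,-0.08,0,0,0,0,0,-0.05,0,0,0,0,0,0,0,0,0,0,0,0,0,0,0]'
python3 -m handwheel '[0,0,0,0,0,0,0,0,0,0,0,0,0,0,0,0,0,0,0,0,0,0,0,0,0,0,0,0,0,0]' 0 40
python3 -m handwheel '[0,0,0,0,0,0,0,0,0,0,0,0,0,0,0,0,0,0,0,0,0,0,0,0,0,0,0,0,0,0]'
```

```text
time: 4.3
eef_pos: [0.6219, -0.0483, 0.0511]
tcp_rot: [0.921, 0.389, -0.0, -0.0]
contact_force: [-0.6, -0.2, 0.3]
opening: 0.713
finger_force: 0.0
time: 4.72
eef_pos: [0.6227, -0.0485, 0.0158]
tcp_rot: [0.921, 0.389, 0.0, 0.0]
contact_force: [-0.3, 0.2, 0.5]
opening: 0.802
finger_force: 0.0
time: 5.13
eef_pos: [0.6235, -0.0487, 0.017]
tcp_rot: [0.921, 0.389, 0.001, 0.001]
contact_force: [-0.9, -0.2, 6.0]
opening: 0.42
finger_force: 40.6
time: 5.55
eef_pos: [0.6235, -0.0487, 0.017]
tcp_rot: [0.921, 0.389, 0.001, 0.001]
contact_force: [0.3, 0.4, 6.3]
opening: 0.417
finger_force: 40.6
```

```bash
python3 -m handwheel '[0,0,0.15,0,0,0,0,0,0.25,0,0,0,0,0,0.27,0,0,0,0,0,0.27,0,0,0,0,0,0.27,0,0,0]'
python3 -m handwheel '[0,0,0.27,0,0,0,0,0,0.27,0,0,0,-0.125,-0.227,0,0,0,-0.067,-0.125,-0.227,0,0,0,-0.067,-0.125,-0.227,0,0,0,-0.067]'
python3 -m handwheel '[-0.125,-0.227,0,0,0,-0.067,-0.125,-0.227,0,0,0,-0.067,-0.128,-0.223,0,0,0,0,0,0,0,0,0,0,0,0,0,0,0,0]'
```

```text
time: 5.97
eef_pos: [0.6212, -0.0481, 0.1978]
tcp_rot: [0.921, 0.389, -0.001, -0.0]
contact_force: [0.9, -0.9, -0.6]
opening: 0.419
finger_force: 39.9
time: 6.38
eef_pos: [0.5653, -0.1509, 0.2786]
tcp_rot: [0.971, 0.238, 0.001, 0.001]
contact_force: [1.3, 0.2, -0.0]
opening: 0.416
finger_force: 40.0
time: 6.8
eef_pos: [0.5079, -0.2535, 0.2771]
tcp_rot: [0.991, 0.135, -0.0, -0.0]
contact_force: [0.6, 0.2, -0.2]
opening: 0.417
finger_force: 40.0
```

```bash
python3 -m handwheel '[0,0,-0.25,0,0,0,0,0,-0.25,0,0,0,0,0,-0.25,0,0,0,0,0,-0.25,0,0,0,0,0,-0.2,0,0,0]'
python3 -m handwheel '[0,0,-0.12,0,0,0,0,0,0,0,0,0,0,0,0,0,0,0,0,0,0,0,0,0,0,0,0,0,0,0]'
python3 -m handwheel '[0,0,0,0,0,0,0,0,0,0,0,0,0,0,0,0,0,0,0,0,0,0,0,0,0,0,0,0,0,0]' 0.65
python3 -m handwheel '[0,0,0.25,0,0,0,0,0,0.25,0,0,0,0,0,0.25,0,0,0,0,0,0.25,0,0,0,0,0,0.25,0,0,0]'
python3 - <<'E'
from h import *
im,d,W=cloud('top'); cv2.imwrite('pics/t3.png',cv2.resize(im[80:300,130:430],None,fx=2.4,fy=2.4))
E
```

```text
time: 7.22
eef_pos: [0.5085, -0.2496, 0.0944]
tcp_rot: [0.991, 0.137, -0.001, -0.001]
contact_force: [0.3, -0.7, -0.4]
opening: 0.417
finger_force: 40.0
time: 7.63
eef_pos: [0.5108, -0.2526, 0.0821]
tcp_rot: [0.991, 0.137, 0.002, 0.001]
contact_force: [-0.3, -0.3, -0.1]
opening: 0.418
finger_force: 39.9
time: 8.05
eef_pos: [0.5092, -0.2522, 0.0799]
tcp_rot: [0.991, 0.136, 0.0, 0.0]
contact_force: [-0.4, 0.5, 0.2]
opening: 0.651
finger_force: 0.0
time: 8.47
eef_pos: [0.5087, -0.2518, 0.2689]
tcp_rot: [0.991, 0.136, -0.0, -0.0]
contact_force: [0.6, -1.2, 0.0]
opening: 0.649
finger_force: 0.0
```

View pics/t3.png

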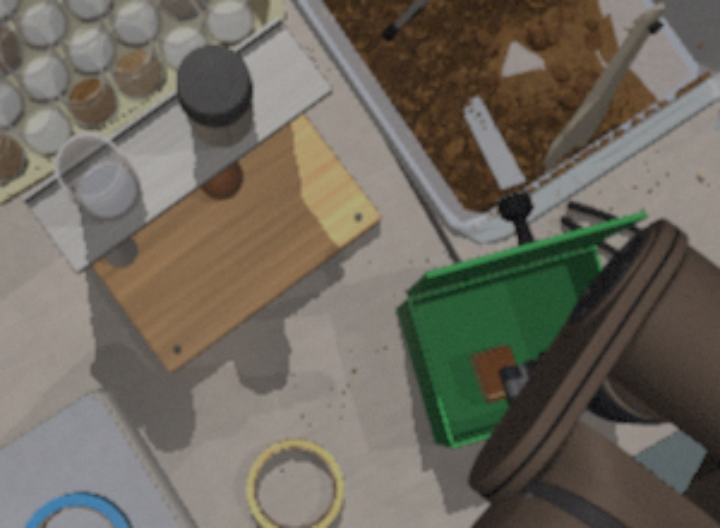

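The rusk lies in the caddy, at crop (495,372), and the heel is still under the shelf edge at (222,180). Next I stage for the heel with the tool tilted 45°.

```bash
python3 -m handwheel '[0.125,0.218,0.05,0,0,0.049,0.125,0.218,0.05,0,0,0.049,0.125,0.218,0.05,0,0,0.049,0.125,0.218,0.05,0,0,0.049,0.125,0.218,0,0,0,0.049]' 0.8
python3 -m handwheel '[0.125,0.218,0,0.0437,-0.0566,0,0.125,0.218,0,0.0437,-0.0566,0,0,0,0,0.0437,-0.0566,0,0,0,0,0.0437,-0.0566,0,0,0,0,0.0437,-0.0566,0]'
python3 -m handwheel '[0,0,0,0.0437,-0.0566,0,0,0,0,0.0437,-0.0566,0,0,0,0,0,0,0,0,0,0,0,0,0,0,0,0,0,0,0]'
python3 - <<'E'
from h import *
from scipy.spatial.transform import Rotation as Ro
s=ctrl.get_state();M=Ro.from_quat(s['tcp_rot']).as_matrix();print(M.round(3),s['qpos'])
im,d,W=cloud('side');p=np.array(s['eef_pos']);print(p)
L=(W-p)@M
m=(np.linalg.norm(L,axis=-1)<.09)&(im.max(2)<110); q=L[m]
print(len(q)); 
for lo in np.arange(-.08,.08,.01):
    k=q[(q[:,2]>=lo)&(q[:,2]<lo+.01)]
    if len(k): print(lo.round(2),len(k),k.min(0).round(3),k.max(0).round(3))
cv2.imwrite('pics/s4.png',cv2.resize(im[60:320,150:390],None,fx=2.3,fy=2.3))
E
```

```text
time: 8.93
eef_pos: [0.6041, -0.0873, 0.2992]
tcp_rot: [0.946, 0.325, 0.001, 0.001]
contact_force: [0.6, -0.2, 1.0]
opening: 0.799
finger_force: 0.0
time: 9.35
eef_pos: [0.6408, -0.0223, 0.2979]
tcp_rot: [0.908, 0.311, 0.265, -0.089]
contact_force: [0.1, -0.2, 0.1]
opening: 0.8
finger_force: 0.0
time: 9.77
eef_pos: [0.6408, -0.0233, 0.2979]
tcp_rot: [0.874, 0.299, 0.362, -0.123]
contact_force: [-0.2, -0.2, -0.0]
opening: 0.8
finger_force: 0.0
[[ 0.559  0.612  0.56 ]
 [ 0.434 -0.791  0.431]
 [ 0.707  0.002 -0.708]] [-0.46100846 -0.07042695  1.96639968  0.838019    1.02469968  0.07705274]
[ 0.64079762 -0.02334835  0.29792575]
1200
-0.08 96 [-0.011 -0.043 -0.08 ] [ 0.02   0.056 -0.07 ]
-0.07 106 [-0.007 -0.063 -0.07 ] [ 0.017  0.062 -0.06 ]
-0.06 120 [-0.009 -0.058 -0.06 ] [ 0.017  0.044 -0.05 ]
-0.05 125 [-0.008 -0.05  -0.05 ] [ 0.015  0.04  -0.04 ]
-0.04 123 [-0.008 -0.049 -0.04 ] [ 0.015  0.038 -0.03 ]
-0.03 107 [-0.007 -0.048 -0.03 ] [ 0.014  0.038 -0.02 ]
-0.02 40 [-0.007 -0.043 -0.02 ] [ 0.013  0.038 -0.016]
0.03 9 [0.035 0.007 0.038] [0.04  0.024 0.04 ]
0.04 95 [ 0.025 -0.008  0.04 ] [0.052 0.039 0.05 ]
0.05 155 [ 0.017 -0.013  0.05 ] [0.062 0.042 0.06 ]
0.06 129 [ 0.004 -0.013  0.06 ] [0.064 0.019 0.07 ]
0.07 53 [-0.004 -0.013  0.07 ] [0.053 0.013 0.08 ]
```

View pics/s4.png

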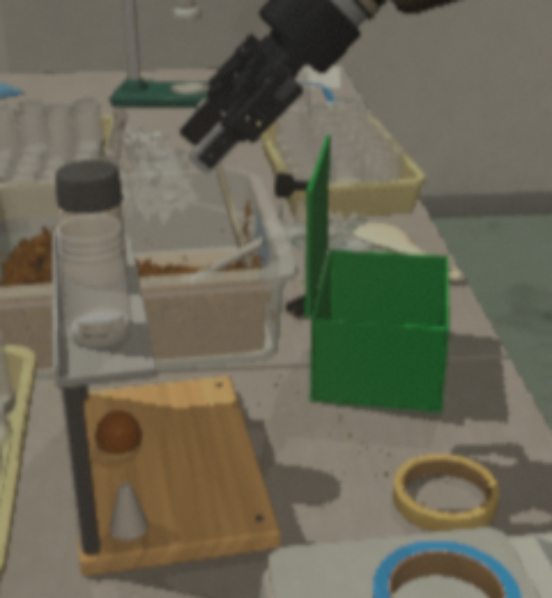

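The gripper is tilted in front of the shelf and the heel is at crop (118,432). The tool offset acts along the tool axis, so I correct for it there.

```bash
python3 -m handwheel '[0.002,0.004,-0.244,0,0,0,0.002,0.004,-0.244,0,0,0,0.002,0.004,-0.244,0,0,0,0.002,0.004,-0.244,0,0,0,0.002,0.004,-0.244,0,0,0]'
python3 -m handwheel '[0.08,0.062,-0.102,0,0,0,0.08,0.062,-0.102,0,0,0,0.08,0.062,-0.102,0,0,0,0.08,0.062,-0.102,0,0,0,0,0,0,0,0,0]'
python3 -m handwheel '[0.06,0.046,-0.075,0,0,0,0.05,0.039,-0.063,0,0,0,0.04,0.031,-0.05,0,0,0,0,0,0,0,0,0,0,0,0,0,0,0]'
```

```text
time: 10.23
eef_pos: [0.6433, -0.0198, 0.1142]
tcp_rot: [0.874, 0.3, 0.363, -0.122]
contact_force: [0.2, -0.7, -0.1]
opening: 0.801
finger_force: 0.0
time: 10.65
eef_pos: [0.6906, 0.0196, 0.0505]
tcp_rot: [0.874, 0.3, 0.361, -0.125]
contact_force: [-1.1, 0.1, -0.3]
opening: 0.802
finger_force: 0.0
time: 11.07
eef_pos: [0.7127, 0.0348, 0.0252]
tcp_rot: [0.874, 0.299, 0.363, -0.123]
contact_force: [-0.2, 0.9, 0.1]
opening: 0.796
finger_force: 0.0
```

```bash
python3 -m handwheel '[0,0,0,0,0,0,0,0,0,0,0,0,0,0,0,0,0,0,0,0,0,0,0,0,0,0,0,0,0,0]' 0 40
python3 -m handwheel '[0,0,0,0,0,0,0,0,0,0,0,0,0,0,0,0,0,0,0,0,0,0,0,0,0,0,0,0,0,0]'
```

```text
time: 11.48
eef_pos: [0.7129, 0.034, 0.0261]
tcp_rot: [0.874, 0.299, 0.363, -0.123]
contact_force: [-3.3, -1.8, 5.4]
opening: 0.493
finger_force: 40.4
time: 11.9
eef_pos: [0.713, 0.034, 0.0261]
tcp_rot: [0.874, 0.299, 0.364, -0.123]
contact_force: [-3.1, -1.0, 5.4]
opening: 0.496
finger_force: 40.5
```

```bash
python3 -m handwheel '[-0.06,-0.046,0.075,0,0,0,-0.12,-0.092,0.15,0,0,0,-0.12,-0.092,0.15,0,0,0,-0.14,-0.108,0.177,0,0,0,-0.14,-0.108,0.177,0,0,0]'
python3 -m handwheel '[0,0,0.22,0,0,0,0,0,0.22,0,0,0,0,0,0.22,-0.0437,0.0566,0,0,0,0.22,-0.0437,0.0566,0,0,0,0.22,-0.0437,0.0566,0]'
python3 -m handwheel '[0,0,0,-0.0437,0.0566,0,0,0,0,-0.0437,0.0566,0,0,0,0,-0.0437,0.0566,0,0,0,0,-0.0437,0.0566,0,0,0,0,0,0,0]'
```

```text
time: 12.32
eef_pos: [0.6236, -0.0325, 0.1338]
tcp_rot: [0.874, 0.299, 0.362, -0.124]
contact_force: [0.6, -0.5, 0.2]
opening: 0.493
finger_force: 40.8
time: 12.73
eef_pos: [0.6242, -0.0331, 0.2963]
tcp_rot: [0.922, 0.314, 0.214, -0.073]
contact_force: [2.0, -0.3, -1.0]
opening: 0.493
finger_force: 40.8
time: 13.15
eef_pos: [0.6268, -0.0303, 0.2946]
tcp_rot: [0.946, 0.325, 0.005, -0.003]
contact_force: [-1.0, 0.8, -1.2]
opening: 0.497
finger_force: 40.9
```

```bash
python3 -m handwheel '[-0.097,-0.257,0,0,0,-0.049,-0.097,-0.257,0,0,0,-0.049,-0.097,-0.257,0,0,0,-0.049,-0.097,-0.257,0,0,0,-0.049,-0.097,-0.257,0,0,0,-0.049]'
python3 -m handwheel '[-0.097,-0.257,0,0,0,0,-0.097,-0.257,0,0,0,0,0,0,-0.1,0,0,0,0,0,-0.25,0,0,0,0,0,-0.25,0,0,0]'
python3 -m handwheel '[0,0,-0.25,0,0,0,0,0,-0.25,0,0,0,0,0,-0.2,0,0,0,0,0,-0.1,0,0,0,0,0,0,0,0,0]'
python3 -m handwheel '[0,0,0,0,0,0,0,0,0,0,0,0,0,0,0,0,0,0,0,0,0,0,0,0,0,0,0,0,0,0]' 0.65
python3 -m handwheel '[0,0,0,0,0,0,0,0,0.15,0,0,0,0,0,0.27,0,0,0,0,0,0.27,0,0,0,0,0,0.27,0,0,0]'
python3 -m handwheel '[0,0,0.27,0,0,0,0,0,0.27,0,0,0,0,0,0.2,0,0,0,0,0,0,0,0,0,0,0,0,0,0,0]' 0
```

```text
time: 13.57
eef_pos: [0.5512, -0.2262, 0.2943]
tcp_rot: [0.991, 0.135, 0.007, -0.002]
contact_force: [0.5, -0.5, -0.5]
opening: 0.503
finger_force: 40.9
time: 13.98
eef_pos: [0.5234, -0.304, 0.206]
tcp_rot: [0.991, 0.135, 0.009, -0.0]
contact_force: [0.8, 0.0, -0.8]
opening: 0.492
finger_force: 40.9
time: 14.4
eef_pos: [0.5196, -0.2994, 0.0791]
tcp_rot: [0.991, 0.136, 0.003, -0.006]
contact_force: [-1.0, 0.3, -1.1]
opening: 0.498
finger_force: 40.8
time: 14.82
eef_pos: [0.5244, -0.3026, 0.087]
tcp_rot: [0.991, 0.137, 0.007, -0.001]
contact_force: [-0.1, -0.5, -0.7]
opening: 0.652
finger_force: 0.0
time: 15.23
eef_pos: [0.5232, -0.3015, 0.2307]
tcp_rot: [0.991, 0.137, 0.006, -0.002]
contact_force: [1.4, -0.5, -0.3]
opening: 0.652
finger_force: 0.0
time: 15.65
eef_pos: [0.5244, -0.3025, 0.3439]
tcp_rot: [0.991, 0.137, 0.009, 0.001]
contact_force: [-0.9, -0.3, -0.4]
opening: -0.002
finger_force: 0.0
```

```bash
python3 -m handwheel '[0.171,0.179,0,0,0,0,0.171,0.179,0,0,0,0,0.171,0.179,0,0,0,0,0.171,0.179,0,0,0,0,0.171,0.179,0,0,0,0]'
python3 -m handwheel '[0,0,0,0,0,0,0,0,-0.25,0,0,0,0,0,-0.27,0,0,0,0,0,-0.27,0,0,0,0,0,-0.23,0,0,0]'
python3 -m handwheel '[-0.083,-0.025,0,0,0,0,-0.083,-0.025,0,0,0,0,-0.083,-0.025,0,0,0,0,-0.083,-0.025,0,0,0,0,-0.083,-0.025,0,0,0,0]'
python3 - <<'E'
from h import *
im,d,W=cloud('side'); im2,_,_=cloud('top')
cv2.imwrite('pics/s5.png',np.hstack([cv2.resize(im[80:280,200:390],None,fx=2.1,fy=2.1),cv2.resize(im2[100:300,270:450],None,fx=2.1,fy=2.1)]))
E
```

```text
time: 16.07
eef_pos: [0.652, -0.166, 0.3372]
tcp_rot: [0.991, 0.137, 0.004, -0.003]
contact_force: [0.0, -1.0, 0.2]
opening: -0.002
finger_force: 0.0
time: 16.48
eef_pos: [0.6496, -0.1667, 0.1817]
tcp_rot: [0.991, 0.137, 0.004, -0.003]
contact_force: [0.9, -0.5, -0.0]
opening: -0.001
finger_force: 0.0
time: 16.9
eef_pos: [0.5879, -0.1858, 0.1844]
tcp_rot: [0.991, 0.137, 0.005, -0.003]
contact_force: [2.6, 0.7, -0.9]
opening: -0.003
finger_force: 0.8
```

View pics/s5.png

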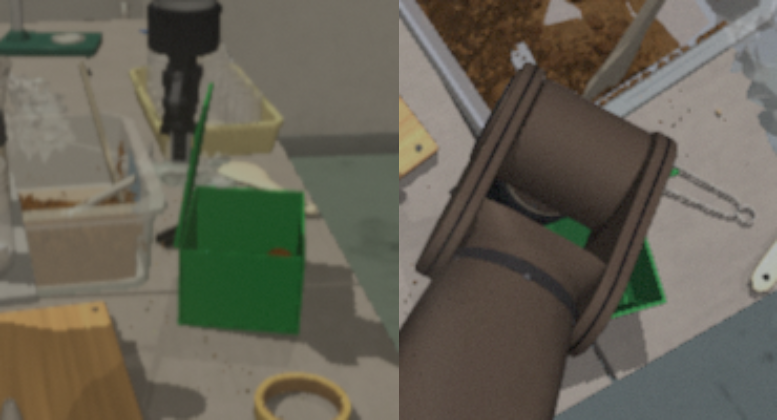

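The lid is leaning under the finger. A scrap shows above the caddy's near rim at crop (280,252), so I'll check its height before closing.

Run:
```python
from h import *
im,d,W=cloud('side')
h=cv2.cvtColor(im,cv2.COLOR_BGR2HSV)
c=np.array([.534,-.261]);ex=np.array([.957,.289]);ey=np.array([-.289,.957])
m=np.zeros(d.shape,bool); m[188:212,322:350]=1; m&=(h[...,0]<25)&(h[...,1]>90)
q=W[m]; print(len(q)); L=np.c_[(q[:,:2]-c)@ex,(q[:,:2]-c)@ey,q[:,2]]; print(L.min(0).round(3),L.max(0).round(3),np.median(L,0).round(3))
```

```text
17
[-0.051 -0.042  0.039] [-0.031 -0.028  0.043] [-0.041 -0.035  0.041]
```

The heel is on the caddy floor (top at about 41 mm). I carry on closing the lid.

```bash
python3 -m handwheel '[-0.083,-0.025,0,0,0,0,-0.083,-0.025,-0.02,0,0,0,-0.083,-0.025,-0.04,0,0,0,-0.062,-0.019,-0.058,0,0,0,-0.062,-0.019,-0.058,0,0,0]'
python3 -m handwheel '[-0.062,-0.019,-0.058,0,0,0,-0.062,-0.019,-0.058,0,0,0,-0.02,-0.006,-0.065,0,0,0,-0.02,-0.006,-0.065,0,0,0,-0.02,-0.006,-0.065,0,0,0]'
python3 -m handwheel '[-0.02,-0.006,-0.05,0,0,0,-0.02,-0.006,-0.04,0,0,0,0,0,-0.02,0,0,0,0,0,0,0,0,0,0,0,0,0,0,0]'
```

```text
time: 17.47
eef_pos: [0.534, -0.2035, 0.1607]
tcp_rot: [0.991, 0.137, 0.007, -0.002]
contact_force: [1.0, -0.1, 1.6]
opening: 0.001
finger_force: 0.6
time: 17.88
eef_pos: [0.5057, -0.2118, 0.1131]
tcp_rot: [0.991, 0.137, 0.006, -0.002]
contact_force: [0.5, 0.9, 0.6]
opening: 0.004
finger_force: 0.4
time: 18.3
eef_pos: [0.4997, -0.2136, 0.0988]
tcp_rot: [0.991, 0.137, 0.005, -0.002]
contact_force: [-3.3, 1.2, 7.1]
opening: -0.0
finger_force: 3.7
```

```bash
python3 -m handwheel '[0,0,-0.03,0,0,0,0,0,-0.03,0,0,0,0,0,-0.02,0,0,0,0,0,0,0,0,0,0,0,0,0,0,0]'
python3 -m handwheel '[0,0,0.15,0,0,0,0,0,0.27,0,0,0,0,0,0.27,0,0,0,0,0,0.27,0,0,0,-0.05,0.2,0.1,0,0,0]'
python3 -m handwheel '[-0.05,0.25,0,0,0,0,-0.05,0.25,0,0,0,0,-0.05,0.25,0,0,0,0,0,0.25,0,0,0,0,0,0.2,0,0,0,0]'
python3 - <<'E'
from h import *
c=np.array([.534,-.261]);ex=np.array([.957,.289])
ims=[]
for n in('side','top'):
    im,d,W=cloud(n); ims.append(im)
    h=cv2.cvtColor(im,cv2.COLOR_BGR2HSV)
    g=cv2.inRange(h,(45,80,20),(85,255,255))>0
    m=g&(W[...,2]>.085)&(W[...,2]<.16)&(np.linalg.norm(W[...,:2]-c,axis=-1)<.11); q=W[m]
    if len(q)>20:
        lx=(q[:,:2]-c)@ex; k=q[:,2]>.098; print(n,len(q),np.polyfit(lx[k],q[k,2],1),np.median(q[k,2]))
cv2.imwrite('pics/f.png',np.hstack([cv2.resize(ims[0][80:320,150:390],(400,400)),cv2.resize(ims[1][80:280,130:400],(400,300)) if 0 else cv2.resize(ims[1][80:300,130:430],(400,400))]))
E
```

```text
time: 18.72
eef_pos: [0.5, -0.2139, 0.0979]
tcp_rot: [0.99, 0.138, 0.003, -0.003]
contact_force: [-28.6, 14.4, 59.6]
opening: -0.003
finger_force: 29.7
time: 19.13
eef_pos: [0.4956, -0.188, 0.2522]
tcp_rot: [0.991, 0.135, 0.011, 0.003]
contact_force: [0.5, -0.2, 0.9]
opening: -0.001
finger_force: 0.0
time: 19.55
eef_pos: [0.4692, -0.0014, 0.2446]
tcp_rot: [0.991, 0.137, 0.006, -0.002]
contact_force: [1.4, 0.1, 0.1]
opening: 0.001
finger_force: 0.0
side 2087 [-0.0157999   0.10939731] 0.10925619346583357
top 5264 [-0.00759242  0.10555734] 0.10531622930609486
```

View pics/f.png

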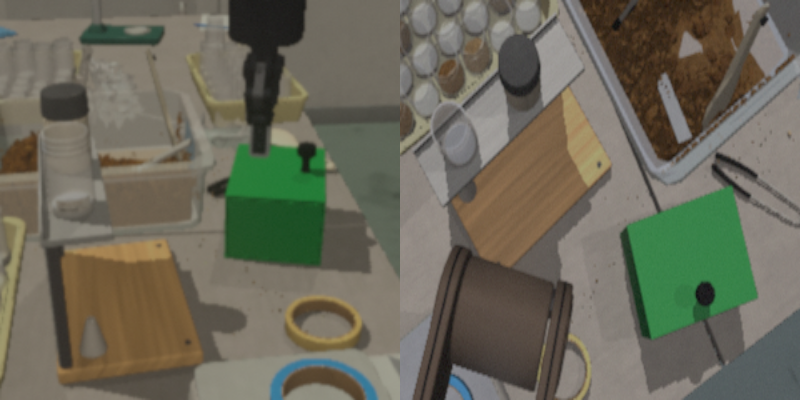

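The lid lies flat (slope about 0.01 rad). The nozzle, shaker and jar are unmoved, the board is clear, and the arm touches nothing.

```bash
python3 -c "
from plant import ctrl
print(ctrl.sign_off())"
```

```text
the job is handed in; nothing more can be done
None
```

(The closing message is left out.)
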